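Put the power-supply spares back in their stock bins

ROBOT

A 7-joint arm with a two-finger parallel gripper is mounted at the origin on the work surface. World frame = base frame: x ahead of the robot, y to its left, z up, the work surface at z = 0. Lengths are in m, angles in rad, forces in N, time in s.
With the tool pointing down it reaches from about 0.425 to 1.025 m from the base axis. Payload 9.4 kg.
Tool frame: the origin (TCP) lies between the finger pads; the fingertips stand tip_extent ahead of it and the grasp point (between the pads) is the TCP (tip_extent is the distance from the TCP to the fingertips, in m); z points along the fingers, y is the direction in which the jaws open and shut (so a half turn about z gives the same grasp; the last joint's range is limited). The gripper opens to 93 mm and grips with 3 to 60 N. Pads are 15 mm wide; open, the fingers measure 128 mm over their backs; the gripper's body (75 mm by 188 mm) begins 65 mm behind the grasp point.
Start: joints at [-1.189, 0.599, -0.003, 1.599, 0.002, 0.943, -0.08], TCP at [0.321, 0.65, 0.238] pointing down, gripper open.
Joint ranges: [-2.57, 2.57], [-0.35, 1.97], [-1.29, 1.29], [0.11, 2.56], [-1.05, 4.19], [0.11, 1.86], [-2.63, 2.63]. Speed limits (rad/s): [2.22, 2.22, 3.01, 3.01, 3.14, 3.14, 3.14].

INTERFACE

Orientations are given as a 3x3 rotation matrix whose columns are the frame's x, y, z axes.
In Python, from workcell import * gives the robot as it stands. Calls block until the motion is done:
- move_ptp(position, orientation): joint-space move of the TCP to a pose.
- move_l(position, attitude=None, feed=0.15, contact_N=None): straight line of the TCP; attitude=None keeps the orientation; feed is the mean speed in m/s. With contact_N (N) it stops when the force on the tool has changed by that much, and returns True; else False.
- move_j(angles): joint-space move.
- gripper_to(opening, newtons=None): finger opening in m; newtons is the grip in N (None keeps the last); returns when the fingers have stopped.
- sleep(seconds).
- inverse_kinematics(position, orientation): joint angles nearest the present ones, or None.
- get_obs(): the state.
- get_image(name): name is "scene" or "top" or "wrist"; returns a dict with "frame" (480x640x3 uint8, blue, green, red), "intrinsics" (3x3 intrinsics, pixels), "extrinsics" (4x4, takes a point from camera to world coordinates); the wrist camera has in their place "mount" (4x4, takes a point from camera to tool coordinates, whose origin is the TCP and whose axes are the flange's). Camera axes: x right, y down, z forward; pixel columns grow to the right and rows downward; lengths in m; the calibration is good to about 2 mm. A picture is of the moment at which its call begins: read the wrist's pose just before it. There is no depth.
A pose or a line that the arm cannot do raises MotionError and nothing moves.
- hand_in(): hands the job in, once; it reports no verdict.
The state is a dict: "t": time; "joint_pos": joint angles; "qvel": joint speeds; "tau": joint torques, N m; "eef_pos": TCP position; "orientation": TCP orientation; "force": force on the tool from outside, world axes, zero at the start; "ft_torque": the same for the moment, N m; "finger_gap": finger opening in m.
Only numpy, scipy, OpenCV 4.12 (cv2) and the standard library are available. Lean on these libraries where they do the work, as an engineer would, in place of code of your own. Each camera call takes 0.05 s, during which the arm holds its last target. There are 200 camera calls.

TASK

Sort the five loose parts left on the bench (two capacitors, two heat sinks and a transformer) back into the stock bins, each into the bin that already holds parts of its kind. Stand every part upright on the bin's floor in the free front, ahead of the stock, setting it down rather than dropping it, and leave the reel of solder that stands among them where it is.

Things in the scene. Friction and masses are not known exactly. Their poses are not given: they have to be found in the camera images.
- capacitor_a: loose screw-terminal electrolytic capacitor: upright black can, 36 mm diameter, 58 mm tall, two small aluminium terminals on top reach to 64 mm; about 85 g; origin at the centre of its underside, z up the can. The two capacitors are alike and go to the same bin
- capacitor_b: loose screw-terminal electrolytic capacitor: upright black can, 36 mm diameter, 58 mm tall, two small aluminium terminals on top reach to 64 mm; about 85 g; origin at the centre of its underside, z up the can. The two capacitors are alike and go to the same bin
- heatsink_a: loose extruded aluminium heat sink: 30 mm along its x, 44 mm along its y, 38 mm tall; upright fins on both sides of a central web, outermost fins' flat outer faces are 44 mm apart (grip across y there); about 65 g; origin at the centre of its underside, z up. The two heat sinks are alike and go to the same bin
- heatsink_b: loose extruded aluminium heat sink: 30 mm along its x, 44 mm along its y, 38 mm tall; upright fins on both sides of a central web, outermost fins' flat outer faces are 44 mm apart (grip across y there); about 65 g; origin at the centre of its underside, z up. The two heat sinks are alike and go to the same bin
- transformer: loose small mains transformer with a laminated steel core: core upright, 48 mm along its x, 18 mm thick along its y, 40 mm tall, with a copper and yellow-taped coil bulging to 36 mm along y and a steel foot plate of 48 by 36 mm; the core's flat end faces, 48 mm apart along x, are the plain place to grip; about 210 g; origin at the centre of its underside, z up
- bin_capacitors: blue open-topped bin, fixed, 210 (x) by 130 (y) mm; the three differ only in stock. Walls and floor 3 mm; front wall (x -105, towards the robot) 25 high; sides 25 high, rising from x -30 to 50 at x -5; back wall 50 high. Two capacitors, fixed in it, stand behind x +50, tops at z 67 mm; x -102 to +50 is free. Origin under its centre on the bench (inner floor at z 3 mm), x to the back, z up
- bin_heatsinks: blue open-topped bin, fixed, 210 (x) by 130 (y) mm; the three differ only in stock. Walls and floor 3 mm; front wall (x -105, towards the robot) 25 high; sides 25 high, rising from x -30 to 50 at x -5; back wall 50 high. Two heat sinks, fixed in it, stand behind x +50, tops at z 41 mm; x -102 to +50 is free. Origin under its centre on the bench (inner floor at z 3 mm), x to the back, z up
- bin_transformers: blue open-topped bin, fixed, 210 (x) by 130 (y) mm; the three differ only in stock. Walls and floor 3 mm; front wall (x -105, towards the robot) 25 high; sides 25 high, rising from x -30 to 50 at x -5; back wall 50 high. Two transformers, fixed in it, stand behind x +50, tops at z 43 mm; x -102 to +50 is free. Origin under its centre on the bench (inner floor at z 3 mm), x to the back, z up
- solder_reel: small grey reel of bright solder wire among the loose parts, standing flat, 52 mm diameter, 40 mm high, 250 g; not to be sorted; origin at the centre of its underside

How it is judged:
By the outcome, as a careful person would: the job done as asked, in the order asked, and still so for the second after the job is handed in, with the robot touching nothing.
It also fails if it takes over 122 s, if anything falls off the work surface, if the arm or the gripper's body presses on something with over 40 N, if the wrist force passes 120 N, or if a joint passes its speed limit or range.

## Working session

There is one attempt and no reset: what is moved stays moved. The work goes in short steps, each a Python script; the robot and the scene stay as the last script left them, time stands still between calls to the robot, and variables do not carry over. Pictures are saved under pics/ and viewed, about 12 in all and at most 16, crops included, and the job is handed in when it is done.

```bash
mkdir -p pics
python3 - <<'E'
from workcell import *
import cv2,numpy as np
np.set_printoptions(precision=4,suppress=True)
o=get_obs();print(o)
for n in("scene","top","wrist"):
    d=get_image(n);cv2.imwrite(f"pics/{n}0.png",d["frame"]);print(n,d["intrinsics"],d.get("extrinsics",d.get("mount")))
import workcell;print(getattr(workcell,'tip_extent',None))
E
```

```text
{'t': 0.0, 'joint_pos': array([-1.1887,  0.6001, -0.0025,  1.6001,  0.0018,  0.9429, -0.0798]), 'qvel': array([-0.0008, -0.001 ,  0.0005, -0.0013,  0.0005,  0.0006,  0.0015]), 'tau': array([ -0.0012, -76.5064,   1.4971, -25.2364,  -0.0524,   0.0169,
         0.0001]), 'eef_pos': array([0.3209, 0.6496, 0.2368]), 'orientation': array([[-0.8966,  0.4428, -0.0005],
       [ 0.4428,  0.8966, -0.0014],
       [-0.0002, -0.0015, -1.    ]]), 'force': array([0.0344, 0.2271, 0.0764]), 'ft_torque': array([ 0.0051, -0.0219, -0.0155]), 'finger_gap': 0.09281684342672314}
scene [[565.0713   0.     316.7354]
 [  0.     565.0713 243.5552]
 [  0.       0.       1.    ]] [[-0.2991  0.5522 -0.7782  1.3071]
 [ 0.9542  0.1717 -0.245   0.2388]
 [-0.0017 -0.8158 -0.5783  0.6301]
 [ 0.      0.      0.      1.    ]]
top [[478.611    0.     318.2384]
 [  0.     478.611  240.3189]
 [  0.       0.       1.    ]] [[ 0.0229 -0.9969  0.0748  0.4479]
 [-0.9997 -0.0226  0.0046  0.0067]
 [-0.0029 -0.0749 -0.9972  0.8844]
 [ 0.      0.      0.      1.    ]]
wrist [[363.4469   0.     318.8289]
 [  0.     363.4469 236.5105]
 [  0.       0.       1.    ]] [[ 0.0009 -0.967  -0.2549  0.0716]
 [ 1.      0.001  -0.0005  0.0011]
 [ 0.0007 -0.2549  0.967  -0.1475]
 [ 0.      0.      0.      1.    ]]
0.019
```

View pics/top0.png

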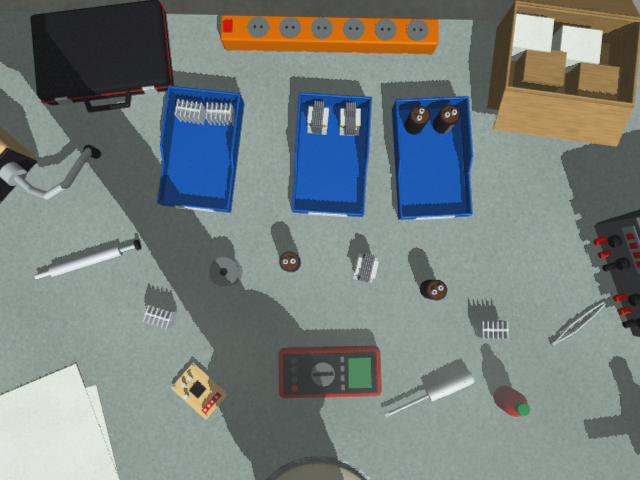

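View pics/scene0.png

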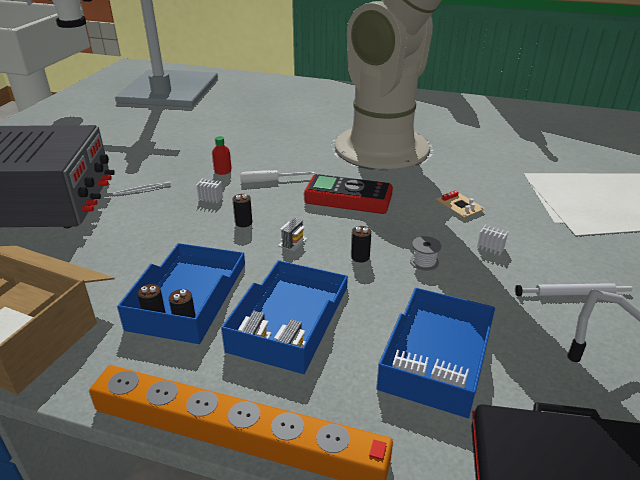

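The three bins, left to right in the top view, hold heat sinks, transformers and capacitors. The loose part tops are: capacitors (290,261) and (434,290), transformer (366,268), heat sinks (158,317) and (495,329), reel (225,270). I'll enlarge to get accurate pixels.

Run:
```python
import cv2,numpy as np
im=cv2.imread("pics/top0.png")
c=cv2.resize(im[82:226,150:480],None,fx=2.4,fy=2.4,interpolation=cv2.INTER_CUBIC)
cv2.imwrite("pics/bins.png",c)
t=[cv2.resize(im[v-30:v+30,u-30:u+30],(264,264),interpolation=cv2.INTER_CUBIC) for u,v in((158,317),(290,261),(366,268),(434,290),(495,329),(225,270))]
cv2.imwrite("pics/parts.png",np.vstack([np.hstack(t[:3]),np.hstack(t[3:])]))
```

```text
(no output)
```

View pics/bins.png

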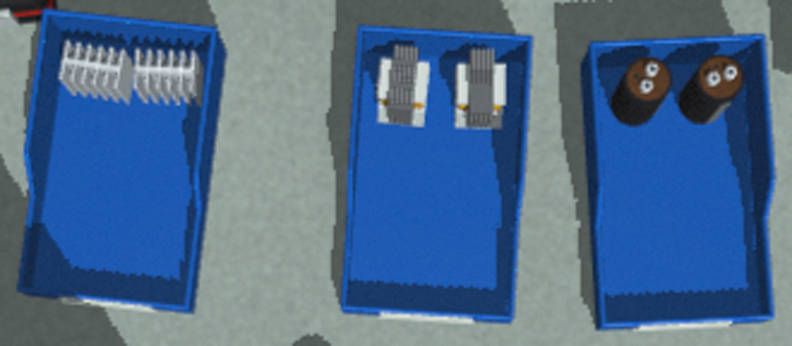

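View pics/parts.png

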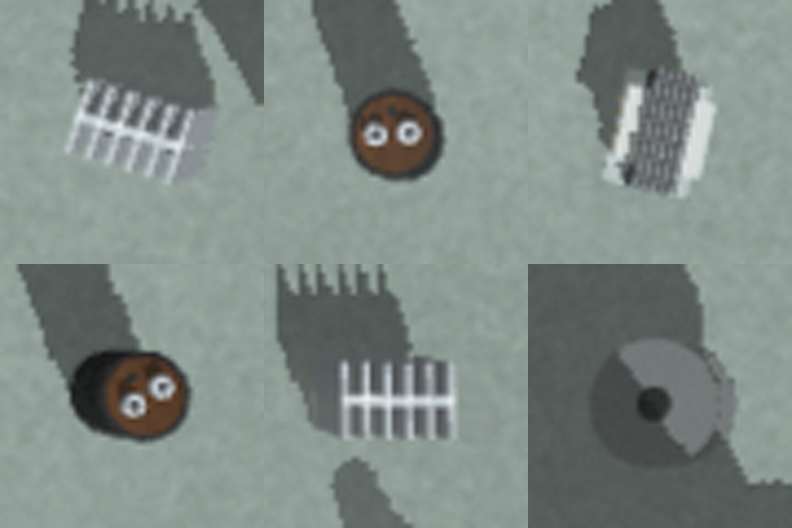

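Part top centres in 4.4x tiles (offsets from tile origin): heat sink (133,133) with web (78,119)-(188,147), capacitor (132,134), transformer core (141,133) running (153,75)-(129,190), capacitor 2 (146,131), heat sink 2 web (78,136)-(192,137). I also read the bin rims' corners from the 2.4x crop.

```bash
cat > h.py <<'E'
import numpy as np, cv2
K=np.array([[478.611,0,318.2384],[0,478.611,240.3189],[0,0,1]])
def top_ext():
    from workcell import get_image
    return get_image("top")["extrinsics"]
def px2w(uv,z,E,K=K):
    r=E[:3,:3]@np.linalg.solve(K,[uv[0],uv[1],1]);return (E[:3,3]+r*(z-E[2,3])/r[2])
def rot(a): # tool down, jaw axis (tool y) at world yaw a
    c,s=np.cos(a),np.sin(a);return np.array([[s,c,0],[-c,s,0],[0,0,-1.]])
E
python3 - <<'E'
from h import *
import json
np.set_printoptions(precision=4,suppress=True)
E=top_ext()
P={}
def t(o,p,z):return px2w(((o[0]+p[0]/4.4-.4),(o[1]+p[1]/4.4-.4)),z,E)[:2]
for n,o,a,b,z in(("hs1",(128,287),(78,119),(188,147),.038),("hs2",(465,299),(78,136),(192,137),.038),("tr",(336,238),(153,75),(129,190),.040)):
    A,B=t(o,a,z),t(o,b,z);d=A-B;P[n]=[*((A+B)/2),np.arctan2(d[1],d[0])];print(n,P[n],np.linalg.norm(d))
for n,o,a in(("cap1",(260,231),(132,134)),("cap2",(404,260),(146,131))):P[n]=[*t(o,a,.058),0];print(n,P[n])
m=np.array([[-.105,.065],[-.105,-.065],[.105,.065],[.105,-.065]]);zs=[.025,.025,.05,.05]
for n,q in(("bhs",[(18,292),(194,311),(43,12),(219,26)]),("btr",[(341,311),(513,321),(359,27),(532,36)]),("bcap",[(597,327),(774,319),(587,43),(766,36)])):
    W=np.array([px2w((150+p[0]/2.4-.3,82+p[1]/2.4-.3),z,E)[:2] for p,z in zip(q,zs)])
    c=W.mean(0);w=W-c;a=np.arctan2((m[:,0]*w[:,1]-m[:,1]*w[:,0]).sum(),(m*w).sum())
    P[n]=[*c,a];R=np.array([[np.cos(a),-np.sin(a)],[np.sin(a),np.cos(a)]]);print(n,P[n],"resid mm",((m@R.T-w)*1e3).round(1).tolist())
json.dump(P,open("P.json","w"))
from workcell import *
for k in P:
    x,y,a=P[k];
    for z in(.03,.25):
        for s in(0,np.pi):
            q=inverse_kinematics([x,y,z],rot((a+np.pi/2 if k[0]=="b" else a)+s));print(k,z,s>0,q)
E
```

```text
hs1 [np.float64(0.3704906897814678), np.float64(0.2888828767905455), np.float64(1.348594257101878)] 0.04553448061043073
hs2 [np.float64(0.36202589252262085), np.float64(-0.3021551236744763), np.float64(1.5853544784495004)] 0.0452062925139276
tr [np.float64(0.4649231583715269), np.float64(-0.07746685812369061), np.float64(-0.19045714184901902)] 0.047027788035754095
cap1 [np.float64(0.47291153803436037), np.float64(0.0591579271106953), 0]
cap2 [np.float64(0.4300964754015096), np.float64(-0.19487162312795522), 0]
bhs [np.float64(0.6719167043292413), np.float64(0.22918649972914754), np.float64(-0.07653960720530474)] resid mm [[-0.7, -2.1], [0.8, 1.8], [1.0, -1.0], [-1.1, 1.3]]
btr [np.float64(0.6669027725787077), np.float64(-0.009517638666945797), np.float64(-0.03978201301353671)] resid mm [[0.6, -0.2], [0.1, -0.3], [0.2, 0.7], [-0.9, -0.2]]
bcap [np.float64(0.665258217553674), np.float64(-0.19287947492671814), np.float64(0.06523054184203961)] resid mm [[0.1, -1.7], [-0.5, 1.7], [0.1, -1.7], [0.4, 1.7]]Traceback (most recent call last):
  File "<stdin>", line 21, in <module>
  File "scipy/spatial/transform/_rotation.pyx", line 1143, in scipy.spatial.transform._rotation.Rotation.from_matrix
ValueError: Non-positive determinant (left-handed or null coordinate frame) in rotation matrix 0: [[ 0.9754  0.2204  0.    ]
 [-0.2204  0.9754  0.    ]
 [ 0.      0.     -1.    ]].
```

```bash
sed -i 's/return np.array(\[\[s,c,0\],\[-c,s,0\]/return np.array([[-s,c,0],[c,s,0]/' h.py
python3 - <<'E'
from h import *
import json
from workcell import *
np.set_printoptions(precision=2,suppress=True)
P=json.load(open("P.json"))
for k in P:
    x,y,a=P[k]
    if k[0]=="b" or k[0]=="c":a+=np.pi/2
    for z in(.03,.18):
        for s in(0,np.pi):
            print(k,z,s>0,inverse_kinematics([x,y,z],rot(a+s)))
E
```

```text
hs1 0.03 False [-0.76  0.68 -0.03  2.32  0.15  0.14  0.41]
hs1 0.03 True [-0.95  0.7   0.24  2.34 -0.9   0.2  -1.66]
hs1 0.18 False [-0.73  0.39 -0.07  2.22  0.05  0.53  0.51]
hs1 0.18 True [-1.3   0.48  0.74  2.26 -0.58  0.6  -1.91]
hs2 0.03 False [ 0.67  0.68 -0.14  2.32  0.52  0.18  1.63]
hs2 0.03 True [ 0.41  0.7   0.24  2.33 -0.89  0.2  -0.08]
hs2 0.18 False [ 0.38  0.4   0.26  2.24 -0.2   0.53  2.38]
hs2 0.18 True [ 0.26  0.42  0.43  2.24 -0.33  0.54 -0.61]
tr 0.03 False [ 0.01  0.68  0.05  2.32 -0.23  0.14  0.09]
tr 0.03 True [ 0.26  0.69 -0.31  2.31  0.87  0.26  2.11]
tr 0.18 False [-0.22  0.41  0.36  2.24 -0.28  0.53  0.16]
tr 0.18 True [-0.66  0.64  1.11  2.26 -0.87  0.77 -2.27]
cap1 0.03 False [-0.2   0.68 -0.06  2.31  0.25  0.16  1.07]
cap1 0.03 True [-0.37  0.69  0.18  2.32 -0.69  0.18 -1.12]
cap1 0.18 False [-0.18  0.39 -0.08  2.21  0.06  0.54  1.26]
cap1 0.18 True [-0.7   0.46  0.64  2.24 -0.5   0.58 -1.25]
cap2 0.03 False [ 0.4   0.68 -0.14  2.31  0.51  0.18  1.36]
cap2 0.03 True [ 0.22  0.68  0.12  2.33 -0.51  0.16 -0.75]
cap2 0.18 False [ 0.27  0.39  0.04  2.23 -0.03  0.53  1.91]
cap2 0.18 True [-0.22  0.49  0.76  2.25 -0.6   0.61 -0.59]
bhs 0.03 False [-0.34  0.82 -0.11  1.76  0.15  0.57  0.95]
bhs 0.03 True [-0.73  0.9   0.55  1.79 -0.72  0.67 -1.41]
bhs 0.18 False [-0.35  0.64 -0.1   1.68  0.08  0.82  1.01]
bhs 0.18 True [-0.81  0.74  0.69  1.72 -0.58  0.9  -1.52]
btr 0.03 False [ 0.02  0.79 -0.14  1.86  0.2   0.5   1.28]
btr 0.03 True [-0.39  0.86  0.53  1.89 -0.75  0.6  -0.99]
btr 0.18 False [-0.03  0.59 -0.06  1.79  0.05  0.76  1.41]
btr 0.18 True [-0.49  0.69  0.69  1.82 -0.57  0.84 -1.13]
bcap 0.03 False [ 0.34  0.81 -0.22  1.8   0.3   0.57  1.56]
bcap 0.03 True [-0.09  0.87  0.49  1.83 -0.67  0.62 -0.7 ]
bcap 0.18 False [ 0.23  0.62 -0.05  1.73  0.04  0.8   1.8 ]
bcap 0.18 True [-0.21  0.72  0.69  1.76 -0.58  0.88 -0.77]
```

```bash
cat >> h.py <<'E'
import json
from workcell import *
P=json.load(open("P.json"))
G=dict(hs=(.024,.044),tr=(.024,.048),ca=(.036,.036))
H=.17
def above(k):
    x,y,a=P[k]
    if k[0]=="c":a=P["bcap"][2]+np.pi/2
    gripper_to(G[k[:2]][1]+.034)
    move_ptp([x,y,H],rot(a))
def pick(k,N=25):
    g,w=G[k[:2]];x,y,_=P[k]
    hit=move_l([x,y,g],feed=.15,contact_N=8)
    gripper_to(w-.012,N);o=get_obs()
    print(k,"hit",hit,"gap",round(o["finger_gap"],4),"z",o["eef_pos"][2].round(4))
    move_l([x,y,H],feed=.25)
def place(k,b,lx):
    g,w=G[k[:2]];x,y,a=P[b];x+=lx*np.cos(a);y+=lx*np.sin(a)
    print("held gap",round(get_obs()["finger_gap"],4))
    move_ptp([x,y,H],rot(a+np.pi/2))
    move_l([x,y,g+.015],feed=.2)
    hit=move_l([x,y,g+.001],feed=.02,contact_N=4)
    print("down",hit,"TCP z",get_obs()["eef_pos"][2].round(4),"expected",g+.003)
    sleep(.2);gripper_to(w+.022)
    move_l([x,y,H],feed=.25);print("t",get_obs()["t"])
def snap(cam,name,crop=None,f=1):
    im=get_image(cam)["frame"]
    if crop:im=im[crop[0]:crop[1],crop[2]:crop[3]]
    cv2.imwrite(f"pics/{name}.png",cv2.resize(im,None,fx=f,fy=f,interpolation=cv2.INTER_CUBIC))
E
python3 - <<'E'
from h import *
above("hs1");o=get_obs();print(o["t"],o["eef_pos"],P["hs1"])
d=get_image("wrist");cv2.imwrite("pics/w1.png",d["frame"])
# predicted pixel of part top centre
T=np.eye(4);T[:3,:3]=o["orientation"];T[:3,3]=o["eef_pos"];C=np.linalg.inv(T@d["mount"])
for z in(0,.038):
    p=C@[P["hs1"][0],P["hs1"][1],z,1];p=d["intrinsics"]@p[:3];print(z,p[:2]/p[2])
E
```

```text
2.0833 [0.37098464 0.29039026 0.17023363] [0.3704906897814678, 0.2888828767905455, 1.348594257101878]
0 [315.44402022 222.81695164]
0.038 [315.04684991 233.28678219]
```

View pics/w1.png

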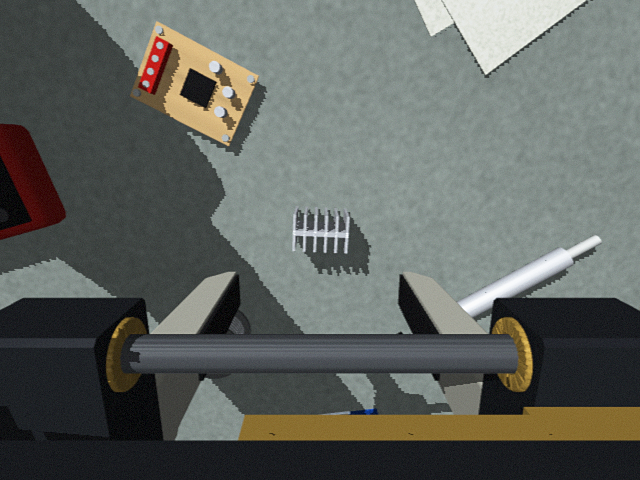

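The wrist view shows the heat sink's web centre at (321,234) against a predicted (315,233). That is about 4 mm, along the self-centring jaw direction, and the yaw is aligned, so I'll go on.

Run:
```python
from h import *
pick("hs1");place("hs1","bhs",.005)
snap("wrist","w2",(0,400,0,640),1)
```

```text
hs1 hit False gap 0.044 z 0.0242
held gap 0.0437
down True TCP z 0.0272 expected 0.027
t 8.7333
```

View pics/w2.png

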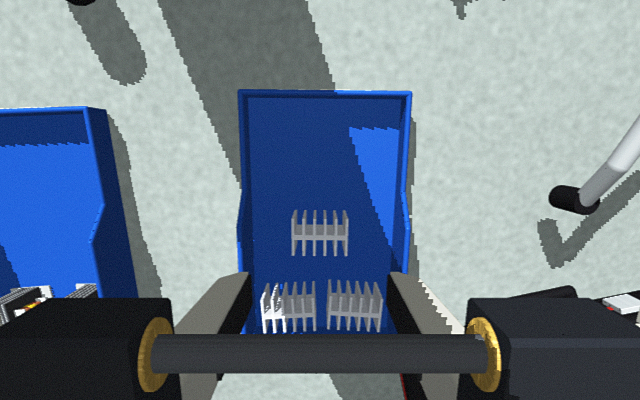

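The heat sink stands upright at (320,232), in front of the stock and square to the bin. Next come capacitor 1 and the transformer.

Run:
```python
from h import *
above("cap1");pick("cap1",20);place("cap1","bcap",.005)
snap("wrist","w3",(0,400,0,640),.6)
above("tr");pick("tr",35);place("tr","btr",-.02)
snap("wrist","w4",(0,400,0,640),.6)
a=cv2.imread("pics/w3.png");b=cv2.imread("pics/w4.png");cv2.imwrite("pics/w34.png",np.vstack([a,b]))
```

```text
cap1 hit False gap 0.0345 z 0.0362
held gap 0.0346
down True TCP z 0.0391 expected 0.039
t 16.5583
tr hit False gap 0.0474 z 0.0242
held gap 0.0475
down True TCP z 0.0272 expected 0.027
t 25.0917
```

View pics/w34.png

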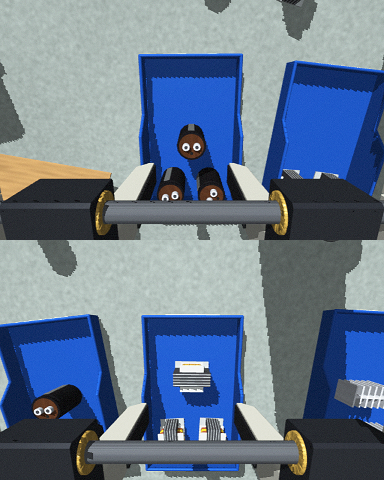

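Capacitor 1 and the transformer are both upright in the right bins. Capacitor 1's gap was 34.5 mm against 36 mm, which might mean an off-centre grip, so I'll look before gripping capacitor 2.

Run:
```python
from h import *
above("cap2");sleep(.3);o=get_obs()
d=get_image("wrist");im=d["frame"]
T=np.eye(4);T[:3,:3]=o["orientation"];T[:3,3]=o["eef_pos"];C=np.linalg.inv(T@d["mount"])
p=C@[P["cap2"][0],P["cap2"][1],.058,1];p=d["intrinsics"]@p[:3];u,v=p[:2]/p[2];print(u,v,p[2])
cv2.drawMarker(im,(int(round(u)),int(round(v))),(0,255,0),0,8,1)
cv2.imwrite("pics/w5.png",cv2.resize(im[160:310,220:420],None,fx=3,fy=3))
```

```text
316.16095535673315 238.9462090712851 0.26868091241179093
```

View pics/w5.png

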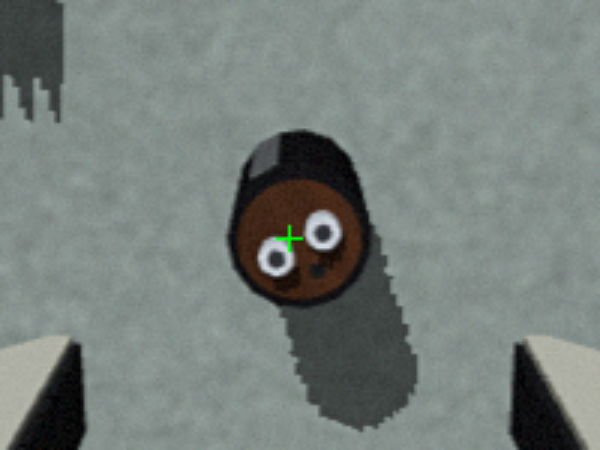

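The capacitor top centre is at (300,241) in the crop against the marker at (290,238). That is about 2.5 mm, so the grip is centred well enough.

Run:
```python
from h import *
pick("cap2",20);place("cap2","bcap",-.053)
above("hs2");pick("hs2",25);place("hs2","bhs",-.053)
x,y,_=get_obs()["eef_pos"];move_l([x,y,.25],feed=.25)
move_ptp([.55,.50,.3],rot(1.4)) if inverse_kinematics([.55,.50,.3],rot(1.4)) is not None else None
sleep(.5);snap("top","t2",(70,360,130,530),2);snap("scene","s2");print(get_obs()["t"],get_obs()["force"])
```

```text
cap2 hit False gap 0.0347 z 0.0361
held gap 0.0347
down True TCP z 0.039 expected 0.039
t 32.7583
hs2 hit False gap 0.0437 z 0.0242
held gap 0.0435
down True TCP z 0.0271 expected 0.027
t 41.9333
44.0833 [ 0.4392188  -0.45994252 -0.16727214]
```

View pics/t2.png

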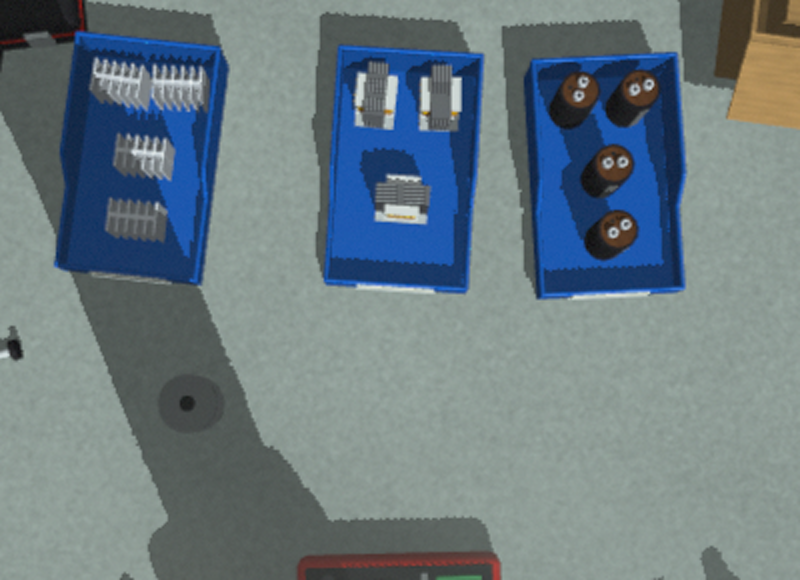

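View pics/s2.png

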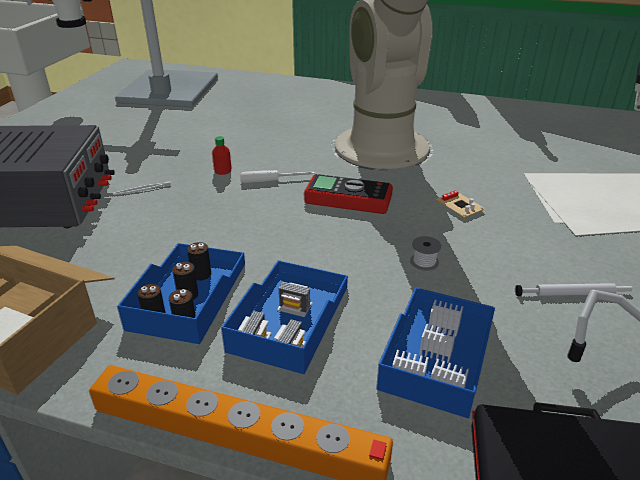

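All five parts stand upright in the right bins, ahead of the stock. The reel is still at about (225,271) in the full top picture, where it started, and the arm is clear of everything.

```bash
python3 -c "
from workcell import *
hand_in();print(get_obs()['t'])"
```

```text
the job is handed in; nothing more can be done
the job is handed in; nothing more can be done
```

I sorted all five parts and handed the job in at about 44 s of the 122 s allowed. Each bin now has the loose parts of its kind standing in the free front: two capacitors, two heat sinks and the transformer. Each was lowered until it touched the bin floor before I let go, and the contact height was within 0.3 mm of what I expected.

**Last checks:** the final top and scene pictures show all five parts upright and clear of the stock. The solder reel is where it started, and the arm is clear of everything.

**Small disagreements:**
- The finger gap on both capacitors read about 34.6 mm, against their 36 mm diameter. A close look before the second grasp showed it centred to about 2.5 mm, and both capacitors were held and set down normally.
- The first heat sink was about 4 mm from my estimate, in the direction the jaws centre by themselves, so it needed no correction.

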